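# Pack the cheese wedges head to tail

## Robot

A 6-joint arm with a two-finger parallel gripper is mounted at the origin on the work surface. World frame = base frame: x ahead of the robot, y to its left, z up, the work surface at z = 0. Lengths are in m, angles in rad, forces in N, time in s.
With the tool pointing down it reaches from about 0.325 to 0.9 m from the base axis. Payload 6.1 kg.
Tool frame: the origin (TCP) lies at the very end of the fingers, on their centre line; the grasp point (between the pads) lies ctrl.grasp_offset behind it (ctrl.grasp_offset is the distance from the TCP to the grasp point, in m); z points along the fingers, y is the line along which they close (so a half turn about z gives the same grasp; the last joint's range is limited). The gripper opens to 87 mm and grips with 3 to 60 N. Pads are 19 mm wide; open, the fingers measure 117 mm over their backs; the gripper's body (75 mm by 190 mm) begins 51 mm behind the grasp point.
Start: joints at [1.131, 0.22, 1.526, -0, 1.395, -0.126], TCP at [0.193, 0.594, 0.223] pointing down, gripper open.
Joint ranges: [-2.98, 2.98], [-0.91, 2.08], [0.09, 2.57], [-1.24, 4.39], [0.2, 2.65], [-2.68, 2.68]. Speed limits (rad/s): [2.57, 2.57, 3.01, 3.14, 3.14, 3.14].

## Interface

Orientations are given as a unit quaternion [x, y, z, w].
In Python, from station import ctrl gives the robot as it stands. The module is installed in compiled form; this text tells all that it offers.
- The arm moves only by the tool drive_tool, never from a script. Its arguments are lists of equal length, an entry for each row: "translation": the shift along the tool's x, y, z in mm, a list of three; "roll": the turn about the tool's z in rad. In form: {"translation": [[tx, ty, tz], ...], "roll": [roll, ...]}. A call has 1 to 20 rows; each row shifts and turns the commanded pose from where the row before left it, along the tool's axes as they then stand; what a row does not reach is not made up. A row lasts 1/10 s, in which the tool goes at most 50 mm and 8.59 degrees, less where a joint would pass 70% of its speed; a pose out of reach is approached as far as the arm can. A call with a gripper value outside its range is refused whole. "gripper" is the finger opening in mm, from 0 to 87, set as the call begins (left out, the last holds). The fingers move at their own pace and stop on an object; the grip force is fixed at half the most. Time passes only in rows, so rows that do not move let the fingers close. It gives the time, the measured TCP pose, the force, the opening and the grip force at its end, in the units of the state.
- ctrl.get_state(): the state, without advancing time (a new reading comes with each control period).
- ctrl.camera(name): name is "side" or "top"; returns (picture, depth): 384x512x3 uint8, blue, green, red; 384x512 float32, m along the optical axis (not along the pixel's ray), 0 where there is no reading.
- ctrl.calibration(name): a dict with "fx", "fy", "cx", "cy" (pixels), "extrinsics" (4x4, takes a point from world to camera coordinates). Camera axes: x right, y up, looking along -z (the intrinsics and any distortion apply to the point x, -y, -z); pixel columns grow to the right and rows downward; lengths in m; the calibration is good to about 2 mm. A picture is of the moment at which its call begins. calibration takes no time and is no camera call.
- ctrl.hand_in(): hands the job in; it is judged then, once.
The state is a dict: "time": time; "qpos": joint angles; "joint_vel": joint speeds; "joint_efforts": joint torques, N m; "tool_pos": TCP position; "tool_rot": TCP orientation; "force": force on the tool from outside, world axes, zero at the start; "torque": the same for the moment, N m; "opening": opening from 0.0 (shut) to 1.0 (fully open); "grip_force": force on a finger pad.
Only numpy, scipy, OpenCV 4.12 (cv2) and the standard library are available. Lean on these libraries where they do the work, as an engineer would, in place of code of your own. Each camera call takes 0.05 s, during which the arm holds its last target. There are 200 camera calls.

## Task

Pack the two large cheese wedges into the low wooden tray head to tail: side by side, slanted sides facing each other, thick end next to thin end, both lying flat on the tray's floor inside its rim so that together they fill the rectangle. Leave the small cheese wedge where it is.

Things in the scene. Friction and masses are not known exactly. Their poses are not given: they have to be found in the camera images.
- tray: wooden tray, dark rim, fixed: outside 94 (x) by 120 mm (y), inside 78 by 104; floor 6 mm, rim 14 mm above counter. Origin: centre of underside. The wedges fit (18 mm play in x, 20 in y) only with length along tray x, straight sides outward in y: the one in the -y half thick end to +x, the one in the +y half thick end to -x; either order. Tips 10 mm over wedge underside clear the rim.
- wedge_a: large pale cheese wedge, brown rind on thick end, 130 g, 50 mm tall. From above: 60 mm long, upright parallel end faces 58 mm (thick) and 26 mm (thin) wide, one side straight, square to them, the other slanted. Origin: underside, mid-length, 13 mm from the straight side. x to thick end (ends at x = -30, +30), y to slanted side (straight side at y = -13). Pinch it along x through the origin.
- wedge_b: the other large cheese wedge, identical to wedge_a: 60 mm long, 50 mm tall, 58 mm wide at the thick rind end, 26 mm at the thin end; same origin, axes and pinch.
- small_wedge: leftover cheese wedge, same form but smaller: 40 mm long, 30 mm tall, 38 mm wide at the rind end, 16 mm at the thin end; origin on underside, mid-length, 8 mm from straight side; x to thick end. Leave alone. Unlisted things nearby: white mug (76 mm wide, 85 tall), small amber jar (44 wide, 75 tall).

How it is judged:
By the outcome, as a careful person would: the job done as asked, in the order asked, and still so for the second after the job is handed in, with the robot touching nothing.
It also fails if it takes over 53 s, if anything falls off the work surface, if the arm or the gripper's body presses on something with over 40 N, if the wrist force passes 120 N, or if a joint passes its speed limit or range.

## Working session

There is one attempt and no reset: what is moved stays moved. The work goes in short steps, Python scripts to look and compute and a tool call to move; the robot and the scene stay as the last step left them, time stands still between calls to the robot, and variables do not carry over. Pictures are saved under pics/ and viewed, at most 10 in all, crops included, and the job is handed in when it is done.

Besides the shell and the picture viewer there is one more tool, called after "Request:" by a JSON object that holds its "method" and its "body". drive_tool: Moves the arm, as the interface text tells. Its arguments: {"type":"object","properties":{"translation":{"type":"array"},"roll":{"type":"array"},"gripper":{"type":"number"}},"required":["translation","roll"]}

```bash
mkdir -p pics
python3 - <<'E'
from station import ctrl
import cv2,numpy as np
np.set_printoptions(suppress=True,precision=4)
for n in("top","side"):
    p,d=ctrl.camera(n); cv2.imwrite(f"pics/{n}0.png",p); np.savez(f"{n}0.npz",p=p,d=d)
    print(ctrl.calibration(n))
s=ctrl.get_state();print(s,ctrl.grasp_offset)
E
```

```text
{'fx': 391.4334106874334, 'fy': 391.4334106874334, 'cx': 251.07345043448188, 'cy': 189.9122833251471, 'extrinsics': array([[-0.0156, -0.9998,  0.0099,  0.0224],
       [ 0.9972, -0.0148,  0.0737, -0.5345],
       [-0.0736,  0.0111,  0.9972, -0.8357],
       [ 0.    ,  0.    ,  0.    ,  1.    ]])}
{'fx': 422.51938112903935, 'fy': 422.51938112903935, 'cx': 254.28301219440831, 'cy': 187.82424873416957, 'extrinsics': array([[ 0.9522, -0.3054,  0.009 , -0.5209],
       [ 0.2125,  0.683 ,  0.6988, -0.1601],
       [-0.2195, -0.6635,  0.7152, -0.9073],
       [ 0.    ,  0.    ,  0.    ,  1.    ]])}
{'time': 0.1, 'qpos': array([ 1.1309,  0.2211,  1.5275, -0.    ,  1.3947, -0.1261]), 'joint_vel': array([-0.0013, -0.0026, -0.0012, -0.0003,  0.0019, -0.0009]), 'joint_efforts': array([  0.0017, -49.5945, -38.8521,   0.0701,   0.0515,  -0.    ]), 'tool_pos': array([0.1927, 0.594 , 0.2216]), 'tool_rot': array([ 0.1563,  0.9877, -0.0008, -0.0002]), 'force': array([0.2534, 0.3796, 0.3154]), 'torque': array([ 0.012 ,  0.0192, -0.0059]), 'grip_force': 0.0, 'opening': 1.0014678689075225} 0.0187
```

View pics/top0.png

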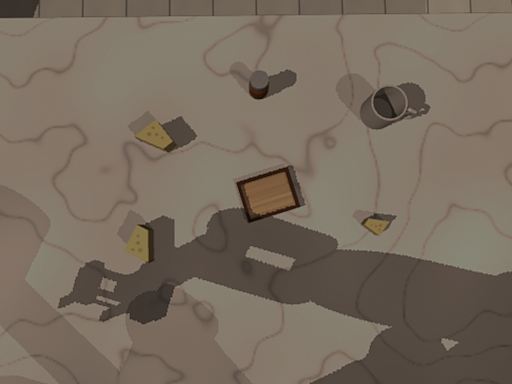

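View pics/side0.png

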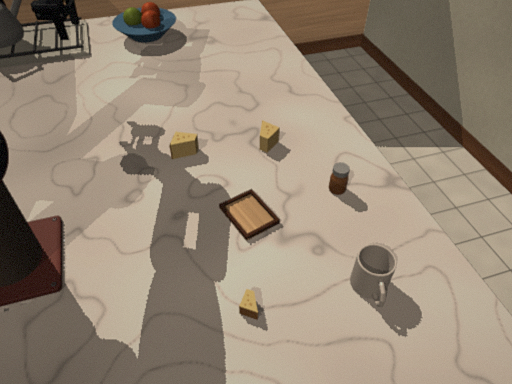

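The top view shows wedges at about (154,136) and (140,243), the tray at (269,194), the small wedge at (376,225), the jar at (259,85) and the mug at (389,103). The side view agrees: wedges at (270,136) and (184,145), tray at (250,214), small wedge at (250,304).

```bash
cat > h.py <<'E'
from station import ctrl
import cv2,numpy as np
np.set_printoptions(suppress=True,precision=4)
def cast(c,uv,z):
    "pixels -> world points on plane z"
    uv=np.atleast_2d(uv).astype(float);R=c['extrinsics'][:3,:3];t=c['extrinsics'][:3,3]
    d=np.c_[(uv[:,0]-c['cx'])/c['fx'],-(uv[:,1]-c['cy'])/c['fy'],-np.ones(len(uv))]@R; o=-R.T@t
    return o+d*((z-o[2])/d[:,2])[:,None]
def cloud(c,d):
    v,u=np.mgrid[:d.shape[0],:d.shape[1]]
    P=np.stack([(u-c['cx'])/c['fx']*d,-(v-c['cy'])/c['fy']*d,-d],-1)
    return (P-c['extrinsics'][:3,3])@c['extrinsics'][:3,:3]
def kabsch(M,P):
    m,p=M.mean(0),P.mean(0);H=(M-m).T@(P-p);a=np.arctan2(H[0,1]-H[1,0],H[0,0]+H[1,1])
    R=np.array([[np.cos(a),-np.sin(a)],[np.sin(a),np.cos(a)]]);t=p-R@m
    return t,a,np.linalg.norm(P-(M@R.T+t),axis=1)
BIG=np.array([[-30,-13],[30,-13],[30,45],[-30,13]])/1e3
SMALL=np.array([[-20,-8],[20,-8],[20,30],[-20,8]])/1e3
TRAY=np.array([[-47,-60],[47,-60],[47,60],[-47,60]])/1e3
def quad(mask):
    cs,_=cv2.findContours(mask.astype(np.uint8),cv2.RETR_EXTERNAL,cv2.CHAIN_APPROX_NONE)
    k=max(cs,key=cv2.contourArea);hull=cv2.convexHull(k)
    q=cv2.approxPolyN(hull,4,ensure_convex=True) if len(hull)>4 else hull
    return q.reshape(-1,2).astype(float)
def fit(M,P):
    best=None
    for Q in (P,P[::-1]):
        for s in range(4):
            r=kabsch(M,np.roll(Q,s,0))
            if best is None or r[2].sum()<best[2].sum():best=r
    return best
E
python3 - <<'E'
from h import *
c=ctrl.calibration("top");f=np.load("top0.npz");p,d=f['p'],f['d'];W=cloud(c,d)
print("counter z",np.median(W[150:180,320:350,2]),"tray floor",np.median(W[190:198,264:275,2]))
hsv=cv2.cvtColor(p,cv2.COLOR_BGR2HSV)
for n,(u,v),M,z in(("w1",(154,136),BIG,.05),("w2",(140,243),BIG,.05),("small",(376,225),SMALL,.03),("tray",(269,194),TRAY,.014)):
    h=32 if n!="tray" else 45
    box=np.zeros(d.shape,bool);box[v-h:v+h,u-h:u+h]=1
    if n=="tray": m=box&((W[...,2]>.0045)&(W[...,2]<.03))
    else: m=box&(abs(W[...,2]-z)<.007)
    print(n,"zmed",np.median(W[m][:,2]),m.sum())
    q=quad(m);P=cast(c,q,z)[:,:2]
    cen=P.mean(0);t,a,r=fit(M,P)
    print(q.tolist(),"t",t,"deg",np.degrees(a),"res",r,"sides",np.linalg.norm(P-np.roll(P,1,0),axis=1))
def crop(u,v):return cv2.resize(p[v-30:v+30,u-30:u+30],None,fx=6,fy=6,interpolation=cv2.INTER_NEAREST)
im=np.hstack([crop(154,136),crop(140,243)]);cv2.imwrite("pics/c0.png",np.clip(im*1.6,0,255).astype(np.uint8))
E
```

```text
counter z -0.0007493703152282509 tray floor 0.00560188748640787
w1 zmed 0.04958771757678237 576
[[173.0, 141.0], [164.0, 148.0], [134.0, 135.0], [156.0, 118.0]] t [0.6562 0.2068] deg 37.082708332204966 res [0.0011 0.0012 0.0006 0.0013] sides [0.0618 0.0241 0.0698 0.0589]
w2 zmed 0.04964073183111588 617
[[149.0, 229.0], [149.0, 263.0], [123.0, 250.0], [137.0, 224.0]] t [0.4321 0.2556] deg 152.60766658114667 res [0.0006 0.0016 0.0013 0.0018] sides [0.0273 0.0702 0.0606 0.0606]
small zmed 0.02907105576494152 249
[[390.0, 220.0], [379.0, 235.0], [364.0, 224.0], [368.0, 218.0]] t [ 0.4516 -0.2483] deg -126.39810795093065 res [0.0002 0.001  0.0018 0.0006] sides [0.0476 0.0404 0.0396 0.0157]
tray zmed 0.006928359358116969 1888
[[301.0, 206.0], [248.0, 222.0], [236.0, 182.0], [288.0, 166.0]] t [ 0.5258 -0.0235] deg 16.163503563662292 res [0.001  0.0007 0.0011 0.0014] sides [0.0927 0.1215 0.0917 0.1203]
```

View pics/c0.png

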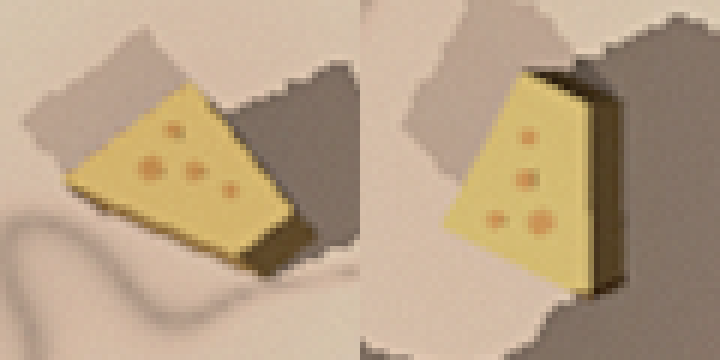

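The wedges and tray fit their known shapes to within 2 mm. The crop confirms the thick ends: wedge 1 is thick at upper left with its slanted side at lower left, wedge 2 is thick at the bottom with its slanted side on the right.

```bash
cat >> h.py <<'E'
def yaw(s):
    q=s['tool_rot'];return 2*np.arctan2(q[1],q[0])-np.pi/2   # world angle of tool y
def plan(x,y,z,deg):
    s=ctrl.get_state();psi=yaw(s);t=np.radians(deg)
    roll=(psi-t+np.pi/2)%np.pi-np.pi/2 if deg is not None else 0
    a=psi-roll;d=np.array([x,y,z])-s['tool_pos']
    X=np.array([-np.sin(a),np.cos(a)]);Y=np.array([np.cos(a),np.sin(a)])
    print("t",round(s['time'],2),"pos",s['tool_pos'],"yaw",np.degrees(psi),"F",s['force'],"open",s['opening']*87,
      "\n roll",roll,"then tool mm",np.array([d[:2]@X,d[:2]@Y,-d[2]])*1e3)
def place(x,y,t=(.5258,-.0235),deg=16.16):
    a=np.radians(deg);return t[0]+np.cos(a)*x-np.sin(a)*y,t[1]+np.sin(a)*x+np.cos(a)*y
E
python3 - <<'E'
from h import *
from scipy.spatial.transform import Rotation as R
s=ctrl.get_state();print(R.from_quat(s['tool_rot']).as_matrix())
plan(.4321,.2556,.010,152.6)
print(place(0,.031),place(0,-.031))
E
```

```text
[[-0.9512  0.3087 -0.0007]
 [ 0.3087  0.9512 -0.0016]
 [ 0.0002 -0.0017 -1.    ]]
t 0.1 pos [0.1927 0.594  0.2216] yaw 72.02060172348172 F [0.2534 0.3796 0.3154] open 87.12770459495445 
 roll -1.406375809201088 then tool mm [ 190.2501 -368.2711  211.563 ]
(np.float64(0.5171720605741228), np.float64(0.006275134949541242)) (np.float64(0.5344279394258773), np.float64(-0.05327513494954124))
```

Request:
{"method": "drive_tool", "body": {"translation": [[0, 0, 0], [0, 0, 5], [0, 0, 5], [0, 0, 5], [0, 0, 5], [0, 0, 5], [0, 0, 5], [0, 0, 5], [0, 0, 5], [0, 0, 5], [0, 0, 5], [0, 0, 5], [0, 0, 5], [0, 0, 0]], "roll": [0.1335, 0.1335, 0.1335, 0.1335, 0.1335, 0.1335, 0.1335, 0.1335, 0.1335, 0.1335, 0.1335, 0.1335, 0.1335, 0], "gripper": 87}}

```text
time: 1.5
tool_pos: [0.1925, 0.5936, 0.161]
tool_rot: [0.855, 0.519, -0.001, 0.001]
force: [0.1, 0.2, 0.4]
opening: 1.004
grip_force: 0.0
```

Request:
{"method": "drive_tool", "body": {"translation": [[-5, 10, 0], [-10, 20, 0], [-12.5, 24, 0], [-12.5, 24, 5], [-12.5, 24, 5], [-12.5, 24, 5], [-12.5, 24, 5], [-12.5, 24, 5], [-12.5, 24, 5], [-12.5, 24, 5], [-12.5, 24, 5], [-12.5, 24, 5], [-12.5, 24, 5], [-12.5, 24, 5], [-12.5, 24, 5], [-12.5, 24, 5], [-10, 14, 0], [-5, 10, 0], [0, 0, 0], [0, 0, 0]], "roll": [0, 0, 0, 0, 0, 0, 0, 0, 0, 0, 0, 0, 0, 0, 0, 0, 0, 0, 0, 0]}}

```text
time: 3.5
tool_pos: [0.4447, 0.2331, 0.0978]
tool_rot: [0.854, 0.52, 0.0, -0.0]
force: [0.4, 0.0, 0.3]
opening: 1.001
grip_force: 0.0
```

Run:
```python
from h import *
plan(.4321,.2556,.010,152.6)
```

```text
t 3.5 pos [0.4447 0.2331 0.0978] yaw -27.39334342847163 F [0.3775 0.0489 0.3338] open 87.06125324991145 
 roll 0.000116179090064783 then tool mm [ 14.1624 -21.5829  87.8304]
```

Request:
{"method": "drive_tool", "body": {"translation": [[7, -11, 0], [7, -10.5, 0], [0, 0, 10], [0, 0, 14], [0, 0, 14], [0, 0, 14], [0, 0, 14], [0, 0, 12], [0, 0, 6], [0, 0, 3.5], [0, 0, 0]], "roll": [0, 0, 0, 0, 0, 0, 0, 0, 0, 0, 0]}}

```text
time: 4.6
tool_pos: [0.432, 0.2551, 0.0097]
tool_rot: [0.855, 0.519, -0.0, -0.0]
force: [-0.7, -0.9, 0.6]
opening: 0.999
grip_force: 0.0
```

Request:
{"method": "drive_tool", "body": {"translation": [[0, 0, 0], [0, 0, 0], [0, 0, 0], [0, 0, 0], [0, 0, 0], [0, 0, 0], [0, 0, 0], [0, 0, 0]], "roll": [0, 0, 0, 0, 0, 0, 0, 0], "gripper": 50}}

```text
time: 5.4
tool_pos: [0.4323, 0.2554, 0.0104]
tool_rot: [0.855, 0.519, 0.0, 0.0]
force: [-0.8, 0.2, 4.0]
opening: 0.689
grip_force: 30.0
```

Request:
{"method": "drive_tool", "body": {"translation": [[0, 0, -5], [0, 0, -12], [0, 0, -20], [0, 0, -20], [0, 0, -20], [0, 0, -18], [0, 0, -10], [0, 0, -5], [0, 0, 0], [0, 0, 0]], "roll": [0, 0, 0, 0, 0, 0, 0, 0, 0, 0]}}

```text
time: 6.4
tool_pos: [0.4315, 0.255, 0.1192]
tool_rot: [0.855, 0.519, -0.001, -0.0]
force: [-0.0, 0.4, -0.9]
opening: 0.688
grip_force: 30.0
```

Run:
```python
from h import *
s=ctrl.get_state();print(s['grip_force'],s['opening']*87)
plan(*place(0,.031),.12,16.16)
```

```text
29.998525315895677 59.846217156007285
t 6.4 pos [0.4315 0.255  0.1192] yaw -27.417597225403252 F [-0.0379  0.4499 -0.8956] open 59.846217156007285 
 roll -0.7605725516912323 then tool mm [-262.7347   13.0313   -0.7531]
```

Request:
{"method": "drive_tool", "body": {"translation": [[0, 0, 0], [0, 0, 0], [0, 0, 0], [0, 0, 0], [0, 0, 0], [0, 0, 0], [0, 0, 0], [0, 0, 0], [0, 0, 0]], "roll": [-0.05, -0.1, -0.1, -0.1, -0.1, -0.1, -0.1, -0.1, -0.0105]}}

```text
time: 7.3
tool_pos: [0.4313, 0.2549, 0.1188]
tool_rot: [0.6, 0.8, -0.001, -0.001]
force: [0.1, -0.2, -0.9]
opening: 0.687
grip_force: 30.0
```

Request:
{"method": "drive_tool", "body": {"translation": [[-6, 0, 0], [-14, 1, 0], [-22, 1, 0], [-22, 1, 0], [-22, 1, 0], [-22, 1, 0], [-22, 1, 0], [-22, 1, 0], [-22, 1, 0], [-22, 1, 0], [-22, 1, 0], [-22, 1, 0], [-14.5, 1, 0], [-8, 1, 0], [0, 0, 0], [0, 0, 0], [0, 0, 0]], "roll": [0, 0, 0, 0, 0, 0, 0, 0, 0, 0, 0, 0, 0, 0, 0, 0, 0]}}

```text
time: 9.0
tool_pos: [0.5173, 0.0075, 0.1199]
tool_rot: [0.6, 0.8, -0.0, -0.0]
force: [-0.2, 0.3, -0.3]
opening: 0.691
grip_force: 30.0
```

Run:
```python
from h import *
plan(*place(0,.031),.0165,16.16)
```

```text
t 9.0 pos [0.5173 0.0075 0.1199] yaw 16.196242794447393 F [-0.2095  0.2633 -0.29  ] open 60.11721777280593 
 roll 0.0006325560932305407 then tool mm [ -1.1156  -0.425  103.4042]
```

Request:
{"method": "drive_tool", "body": {"translation": [[-1, -0.4, 6], [0, 0, 14], [0, 0, 18], [0, 0, 18], [0, 0, 16], [0, 0, 12], [0, 0, 8], [0, 0, 5], [0, 0, 3], [0, 0, 2], [0, 0, 1], [0, 0, 0], [0, 0, 0]], "roll": [0, 0, 0, 0, 0, 0, 0, 0, 0, 0, 0, 0, 0]}}

```text
time: 10.3
tool_pos: [0.5178, 0.0056, 0.0174]
tool_rot: [0.601, 0.799, 0.0, 0.0]
force: [-0.5, 0.5, 0.2]
opening: 0.684
grip_force: 30.0
```

Run:
```python
from h import *
plan(*place(0,.031),.0165,16.16)
```

```text
t 10.3 pos [0.5178 0.0056 0.0174] yaw 16.1563514963575 F [-0.5156  0.4699  0.1656] open 59.52607379674525 
 roll -6.367840133258973e-05 then tool mm [ 0.841  -0.4582  0.9332]
```

Request:
{"method": "drive_tool", "body": {"translation": [[0, 0, 0.5], [0, 0, 0.5], [0, 0, 0]], "roll": [0, 0, 0]}}

```text
time: 10.6
tool_pos: [0.5177, 0.0056, 0.0164]
tool_rot: [0.601, 0.799, 0.0, 0.0]
force: [-1.4, -0.0, 1.5]
opening: 0.685
grip_force: 30.0
```

Request:
{"method": "drive_tool", "body": {"translation": [[0, 0, 0], [0, 0, 0], [0, 0, 0], [0, 0, 0], [0, 0, 0], [0, 0, 0], [0, 0, 0], [0, 0, -4], [0, 0, -10], [0, 0, -20], [0, 0, -25], [0, 0, -25], [0, 0, -12], [0, 0, -6], [0, 0, 0]], "roll": [0, 0, 0, 0, 0, 0, 0, 0, 0, 0, 0, 0, 0, 0, 0], "gripper": 82}}

```text
time: 12.1
tool_pos: [0.5179, 0.0056, 0.1187]
tool_rot: [0.601, 0.799, 0.0, 0.001]
force: [0.8, -0.5, -0.9]
opening: 0.943
grip_force: 0.0
```

Run:
```python
from h import *
plan(.6562,.2068,.010,37.08)
```

```text
t 12.1 pos [0.5179 0.0056 0.1187] yaw 16.15615185513548 F [ 0.784  -0.5133 -0.8533] open 82.06663113655571 
 roll -0.36519004231519325 then tool mm [ 77.1308 231.6523 108.673 ]
```

Request:
{"method": "drive_tool", "body": {"translation": [[0, 0, 0], [0, 0, 0], [0, 0, 0], [0, 0, 0], [0, 0, 0], [1.6, 4.8, 0], [4.8, 14.5, 0], [6.4, 19.3, 0], [6.4, 19.3, 0], [6.4, 19.3, 0], [6.4, 19.3, 0], [6.4, 19.3, 0], [6.4, 19.3, 0], [6.4, 19.3, 0], [6.4, 19.3, 0], [6.4, 19.3, 0], [6.4, 19.3, 0], [4.8, 14.5, 0], [1.9, 4.8, 0], [0, 0, 0]], "roll": [-0.065, -0.1, -0.1, -0.1, 0, 0, 0, 0, 0, 0, 0, 0, 0, 0, 0, 0, 0, 0, 0, 0], "gripper": 87}}

```text
time: 14.1
tool_pos: [0.6558, 0.2081, 0.1174]
tool_rot: [0.445, 0.895, -0.0, -0.0]
force: [0.8, -0.2, -0.5]
opening: 0.998
grip_force: 0.0
```

Run:
```python
from h import *
plan(.6562,.2068,.010,37.08)
c=ctrl.calibration("top");p,d=ctrl.camera("top");np.savez("top1.npz",p=p,d=d)
W=cloud(c,d);b=np.zeros(d.shape,bool);b[130:240,220:310]=1
m=b&(abs(W[...,2]-.056)<.006);q=quad(m);P=cast(c,q,.056)[:,:2];t,a,r=fit(BIG,P)
print(m.sum(),np.median(W[m][:,2]),t,np.degrees(a),r)
v=t-np.array([.5258,-.0235]);th=np.radians(16.16);print("tray frame",v@[np.cos(th),np.sin(th)],v@[-np.sin(th),np.cos(th)])
cv2.imwrite("pics/t1.png",np.clip(cv2.resize(p[90:250,110:320],None,fx=3.5,fy=3.5)*1.5,0,255).astype(np.uint8))
```

```text
t 14.1 pos [0.6558 0.2081 0.1174] yaw 37.10451372493494 F [ 0.7948 -0.2236 -0.5173] open 86.83310216287279 
 roll 0.00042784521204297654 then tool mm [ -1.2377  -0.4371 107.4467]
579 0.05549211997580459 [0.5171 0.0066] -164.90208323464174 [0.0003 0.0012 0.0006 0.0009]
tray frame -1.1935517626170837e-05 0.03135401207727214
```

View pics/t1.png

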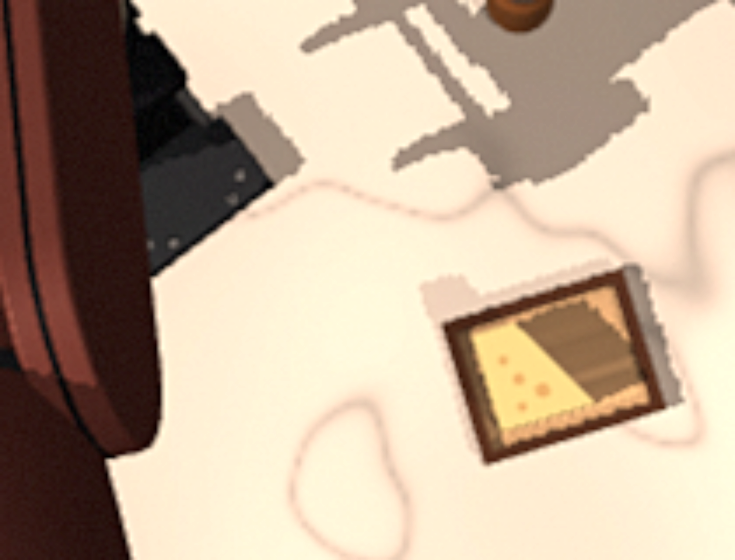

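The first wedge lies flat in the tray's +y half (crop about (525,375)), with its thick end at the bottom (-x), and measures (0, +31.4) mm in the tray frame. Next is the second wedge.

Request:
{"method": "drive_tool", "body": {"translation": [[-1, -0.5, 4], [0, 0, 12], [0, 0, 16], [0, 0, 16], [0, 0, 16], [0, 0, 16], [0, 0, 12], [0, 0, 8], [0, 0, 4.5], [0, 0, 3], [0, 0, 0]], "roll": [0, 0, 0, 0, 0, 0, 0, 0, 0, 0, 0]}}

```text
time: 15.25
tool_pos: [0.6563, 0.2058, 0.0107]
tool_rot: [0.446, 0.895, 0.0, 0.0]
force: [-0.6, -0.3, -0.5]
opening: 1.002
grip_force: 0.0
```

Request:
{"method": "drive_tool", "body": {"translation": [[0, 0, 0], [0, 0, 0], [0, 0, 0], [0, 0, 0], [0, 0, 0], [0, 0, 0], [0, 0, 0], [0, 0, 0]], "roll": [0, 0, 0, 0, 0, 0, 0, 0], "gripper": 50}}

```text
time: 16.05
tool_pos: [0.6563, 0.2058, 0.0109]
tool_rot: [0.446, 0.895, 0.0, 0.0]
force: [0.2, -0.3, 2.5]
opening: 0.686
grip_force: 30.0
```

Request:
{"method": "drive_tool", "body": {"translation": [[0, 0, -5], [0, 0, -12], [0, 0, -20], [0, 0, -20], [0, 0, -20], [0, 0, -18], [0, 0, -10], [0, 0, -5], [0, 0, 0], [0, 0, 0]], "roll": [0, 0, 0, 0, 0, 0, 0.065, 0.1, 0.1, 0.1]}}

```text
time: 17.05
tool_pos: [0.6562, 0.2057, 0.1217]
tool_rot: [0.602, 0.798, 0.0, 0.0]
force: [-0.1, -0.4, -1.0]
opening: 0.687
grip_force: 30.0
```

Run:
```python
from h import *
print(ctrl.get_state()['grip_force'])
plan(*place(0,-.031),.12,16.16)
```

```text
29.983249604701996
t 17.05 pos [0.6562 0.2057 0.1217] yaw 15.919981303731003 F [-0.1474 -0.4065 -1.0209] open 59.76672110175783 
 roll -0.004189116516238212 then tool mm [-214.857  -189.0224    1.6734]
```

Request:
{"method": "drive_tool", "body": {"translation": [[-4.5, -3.9, 0], [-13.4, -11.8, 0], [-17.9, -15.75, 0], [-17.9, -15.75, 0], [-17.9, -15.75, 0], [-17.9, -15.75, 0], [-17.9, -15.75, 0], [-17.9, -15.75, 0], [-17.9, -15.75, 0], [-17.9, -15.75, 0], [-17.9, -15.75, 0], [-17.9, -15.75, 0], [-13.4, -11.8, 0], [-4.5, -4, 0], [0, 0, 0], [0, 0, 0], [0, 0, 0]], "roll": [0, 0, 0, 0, 0, 0, 0, 0, 0, 0, 0, 0, 0, 0, 0, 0, 0]}}

```text
time: 18.75
tool_pos: [0.5346, -0.0525, 0.1206]
tool_rot: [0.6, 0.8, 0.0, 0.0]
force: [0.3, -0.2, -0.7]
opening: 0.688
grip_force: 30.0
```

Run:
```python
from h import *
plan(*place(0,-.0315),.0165,16.16)
```

```text
t 18.75 pos [ 0.5346 -0.0525  0.1206] yaw 16.23603701950013 F [ 0.3369 -0.2145 -0.6719] open 59.88218680088203 
 roll 0.001327096343680445 then tool mm [ -1.2166  -0.345  104.1272]
```

Request:
{"method": "drive_tool", "body": {"translation": [[-1, -0.3, 6], [0, 0, 14], [0, 0, 18], [0, 0, 18], [0, 0, 16], [0, 0, 12], [0, 0, 8], [0, 0, 5], [0, 0, 3], [0, 0, 2], [0, 0, 1], [0, 0, 0], [0, 0, 0]], "roll": [0, 0, 0, 0, 0, 0, 0, 0, 0, 0, 0, 0, 0]}}

```text
time: 20.05
tool_pos: [0.5346, -0.0543, 0.0179]
tool_rot: [0.601, 0.799, 0.0, 0.0]
force: [0.3, -0.1, -1.6]
opening: 0.688
grip_force: 30.0
```

Run:
```python
from h import *
plan(*place(0,-.0315),.0165,16.16)
```

```text
t 20.05 pos [ 0.5346 -0.0543  0.0179] yaw 16.156735949899847 F [ 0.2549 -0.1465 -1.5913] open 59.8970621464294 
 roll -5.696842119773393e-05 then tool mm [0.5674 0.1625 1.4452]
```

Request:
{"method": "drive_tool", "body": {"translation": [[0, 0, 0.5], [0, 0, 0.6], [0, 0, 0]], "roll": [0, 0, 0]}}

```text
time: 20.35
tool_pos: [0.5345, -0.0543, 0.0168]
tool_rot: [0.601, 0.799, 0.0, 0.0]
force: [-1.0, 0.5, 2.3]
opening: 0.689
grip_force: 30.0
```

Request:
{"method": "drive_tool", "body": {"translation": [[0, 0, 0], [0, 0, 0], [0, 0, 0], [0, 0, 0], [0, 0, 0], [0, 0, 0], [0, 0, 0], [0, 0, -4], [0, 0, -10], [0, 0, -20], [0, 0, -25], [0, 0, -25], [0, 0, -20], [0, 0, -10], [0, 0, 0]], "roll": [0, 0, 0, 0, 0, 0, 0, 0, 0, 0, 0, 0, 0, 0, 0], "gripper": 82}}

```text
time: 21.85
tool_pos: [0.5356, -0.0546, 0.1327]
tool_rot: [0.601, 0.799, 0.001, 0.002]
force: [0.2, -0.4, 0.2]
opening: 0.942
grip_force: 0.0
```

Request:
{"method": "drive_tool", "body": {"translation": [[5, 0, 0], [15, 0, 0], [25, 0, 0], [25, 0, 0], [25, 0, 0], [25, 0, 0], [25, 0, 0], [25, 0, 0], [25, 0, 0], [25, 0, 0], [25, 0, 0], [15, 0, 0], [5, 0, 0], [0, 0, 0]], "roll": [0, 0, 0, 0, 0, 0, 0, 0, 0, 0, 0, 0, 0, 0]}}

```text
time: 23.25
tool_pos: [0.4593, 0.201, 0.1295]
tool_rot: [0.6, 0.8, -0.001, -0.001]
force: [-0.1, 0.1, -0.0]
opening: 0.942
grip_force: 0.0
```

Run:
```python
from h import *
c=ctrl.calibration("top");p,d=ctrl.camera("top");W=cloud(c,d)
b=np.zeros(d.shape,bool);b[130:240,220:315]=1
m=b&(abs(W[...,2]-.056)<.006)
n,l,st,_=cv2.connectedComponentsWithStats(m.astype(np.uint8));th=np.radians(16.16)
for i in range(1,n):
    if st[i,4]<200: continue
    P=cast(c,quad(l==i),.056)[:,:2];t,a,r=fit(BIG,P);v=t-np.array([.5258,-.0235])
    print(st[i,4],np.median(W[l==i][:,2]),np.degrees(a),r,"tray",v@[np.cos(th),np.sin(th)],v@[-np.sin(th),np.cos(th)])
s,_=ctrl.camera("side");print(ctrl.get_state()['time'],ctrl.get_state()['tool_pos'])
A=cv2.resize(p[140:250,210:320],(400,400));B=cv2.resize(s[160:270,195:305],(400,400))
cv2.imwrite("pics/t2.png",np.clip(np.hstack([A,B])*1.5,0,255).astype(np.uint8))
```

```text
1159 0.05548178969005688 95.8534718745282 [0.0183 0.018  0.0084 0.0241] tray 0.00795213825692484 -0.0006642539361504374
23.35 [0.4601 0.2    0.1299]
```

View pics/t2.png

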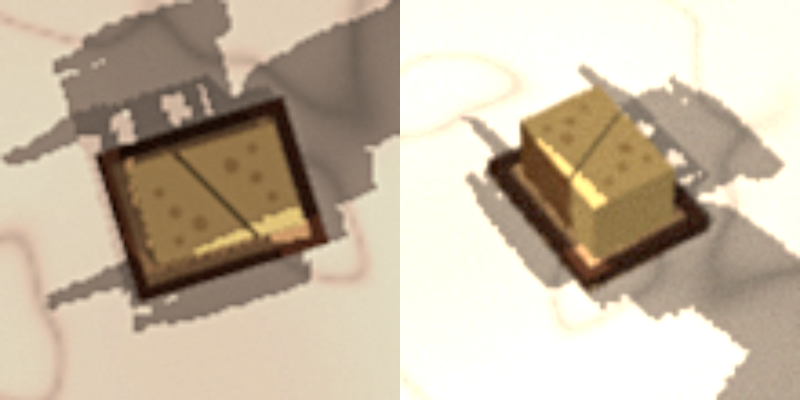

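Both views show the two wedges flat in the tray, head to tail, with a thin, even gap along the slant (left crop (175,150) to (255,235)) and their tops level at 56 mm. The gripper is clear of everything.

```bash
python3 -c "
from station import ctrl
print(ctrl.hand_in())"
```

```text
the job is handed in; nothing more can be done
None
```

I packed both large wedges head to tail, flat on the tray floor inside the rim, left the small wedge untouched, and handed the job in at about 23 s of the 53 s allowed.

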